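# Put two reagent bottles and a tube block back on their own places

### The job

The two reagent bottles and the empty foam tube block have been left on one another's places. Put the amber bottle in the middle of the steel tray, the white bottle in the middle of the square blue tile and the empty foam block in the middle of the round cork disc, each standing flat; the empty oblong mat is there to set something down on meanwhile. Keep all three upright the whole time and leave the jar, the timer and the forceps where they are.

Things in the scene. Friction and masses are not known exactly. Their poses are not given: they have to be found in the camera images.
- amber_bottle: loose round reagent bottle, amber-brown body 60 mm in diameter up to a height of about 65 mm, shoulder, 40 mm screw cap, 98 mm tall in all, 0.18 kg (varies). It stands upright; origin at the centre of its underside, z up along the bottle. At the start it stands on the cork disc; it belongs in the tray. Grip the body from above across any diameter at 40 to 60 mm above its underside.
- white_bottle: loose small white reagent bottle with a green screw cap, 48 mm in diameter, 93 mm tall, 0.23 kg (varies). For contact its body is a 43 x 44 mm upright square block 72 mm tall with sides along its own x and y (the cap offers nothing to grip), so grip it from above along its own x or y, at 35 to 55 mm above its underside. Origin at the centre of its underside, z up along the bottle. At the start it stands in the tray; it belongs on the tile.
- foam_block: loose white foam tube block with six empty holes in its top, 60 mm (own x) by 48 mm (own y) by 34 mm tall, 0.05 kg (varies), rigid. Origin at the centre of its underside, z up. Grip it across the 48 mm width (along its own y), about 20 to 25 mm above its underside. At the start it lies on the tile; it belongs on the cork disc. It may finish at any yaw. (A foam block filled with green-capped tubes at the side of the bench is not part of the job.)
- tray: small pressed steel tray, fixed to the bench, 94 mm (own x) by 136 mm (own y), rim 20 mm high; flat floor 3.5 mm above the bench, about 70 by 100 mm, sides sloping outward. Origin at the centre of its underside, z up.
- tile: square blue ceramic tile, fixed to the bench, 92 x 92 mm, flat top 8 mm above the bench. Origin at the centre of its underside, z up.
- cork_disc: round cork disc, fixed to the bench, 96 mm in diameter, flat top 6 mm above the bench. Origin at the centre of its underside, z up.
- rest_mat: oblong grey mat, fixed to the bench, 70 mm (own x) by 130 mm (own y), flat top 4 mm above the bench, empty at the start: free to set one thing down on meanwhile. Origin at the centre of its underside, z up.
- jar: bystander, loose: white lidded plastic jar, 86 mm in diameter, 138 mm tall, standing at the near right of the work. Origin at the centre of its underside. Leave it where it is.
- timer: bystander, loose: flat white timer with three buttons, 62 x 62 x 18 mm, at the far side of the work. Origin at the centre of its underside. Leave it where it is.
- forceps: bystander, loose: steel forceps, 136 mm long (own y), 14 mm wide, 5 mm thick, lying flat at the near left of the work. Origin at the centre of its underside. Leave it where it is.
Mind the look-alikes: they are no part of the job. Leave any black or pink look-alike of the foam_block alone.

How it is judged:
At the end, for the whole second after the job is handed in: The amber bottle stands in the steel tray, the white bottle on the square tile and the empty foam block on the cork disc: each with its centre within 15 mm (horizontally) of the centre of its place, resting on it (within 6 mm of its surface), upright within 0.12 rad, at rest and released (horizontal distance between amber_bottle and tray below 0.015 m and z of amber_bottle in the frame of tray between -0.0005 and 0.0095 m and angle between each of amber_bottle, white_bottle, foam_block's own z axis and vertical below 0.12 rad and linear speed of each of amber_bottle, white_bottle, foam_block below 0.02 m/s and angular speed of each of amber_bottle, white_bottle, foam_block below 0.2 rad/s and horizontal distance between white_bottle and tile below 0.015 m and z of white_bottle in the frame of tile between 0.004 and 0.014 m and horizontal distance between foam_block and cork_disc below 0.015 m and z of foam_block in the frame of cork_disc between 0.002 and 0.012 m); the robot touches nothing.
It fails at once if a bottle or the foam block was tipped (more than 0.5 rad) (angle between any of amber_bottle, white_bottle, foam_block's own z axis and vertical above 0.5 rad).
It fails at once if the jar, the timer or the forceps was moved (more than 25 mm) (distance of any of jar, timer, forceps from where it was at the start of the episode above 0.025 m).
It also fails if it takes over 106 s, if anything falls off the work surface, if the arm or the gripper's body presses on something with over 40 N, if the wrist force passes 120 N, or if a joint passes its speed limit or range.

### The arm

A 6-joint arm with a two-finger parallel gripper is mounted at the origin on the work surface; the furniture and walls round the work are solid. World frame = base frame: x ahead of the robot, y to its left, z up, the work surface at z = 0. Lengths are in m, angles in rad, forces in N, time in s.
With the tool pointing down it reaches from about 0.375 to 0.925 m from the base axis. Payload 5.7 kg.
Tool frame: the origin (TCP) lies at the very end of the fingers, on their centre line; the grasp point (between the pads) lies 19 mm behind it (ctrl.hold_point_z is the distance from the TCP to the grasp point, in m); z points along the fingers, y is the line along which they close (so a half turn about z gives the same grasp; the last joint's range is limited). The gripper opens to 85 mm and grips with 20 to 120 N. Pads are 22 mm wide; open, the fingers measure 114 mm over their backs; the gripper's body (76 mm by 85 mm) begins 54 mm behind the grasp point. The pads swing forward as they close: fully open they stand 13 mm farther back than shut.
Start: joints at [1.228, 0.359, 1.51, -0, 1.272, -0.115], TCP at [0.135, 0.584, 0.231] pointing down, gripper open.
Joint ranges: [-2.97, 2.97], [-1.01, 2.36], [0.21, 2.38], [-0.96, 4.11], [0.2, 2.71], [-2.98, 2.98]. Speed limits (rad/s): [2.39, 2.39, 3.14, 3.14, 3.14, 3.14].

### API

Orientations are given as [roll, pitch, yaw] about the fixed x, y, z axes, in that order (R = Rz(yaw) Ry(pitch) Rx(roll)).
In Python, from plant import ctrl, vision gives the robot as it stands.
- The arm moves only by the shell command python3 -m creep 'ROWS' [FORCE]. ROWS is JSON, a list of rows, each an object of numbers: "gripper": the closure, from 0 (fully open) to 1 (shut); "x", "y", "z": the shift along the tool's x, y, z in mm; "spin": the turn about the tool's z in rad. In form: [{"gripper": .., "x": .., "y": .., "z": .., "spin": ..}, ...]. A call has 1 to 20 rows; each row is the pose to reach, as a shift and turn from the pose commanded when the call began, along the tool's axes at that moment; what a row does not reach only later rows make up. A row lasts 1/8 s, in which the tool goes at most 62.5 mm and 10.7 degrees, less where a joint would pass 70% of its speed; a pose out of reach is approached as far as the arm can. A call with a gripper value outside its range is refused whole. The fingers move at their own pace and stop on an object; FORCE is the grip in N (left out, the last holds). Time passes only in rows, so rows that repeat a pose let the fingers close. It gives the time, the measured TCP pose, the force, the opening and the grip force at its end, in the units of the state.
- ctrl.get_obs(): the state, without advancing time (a new reading comes with each control period).
- vision.camera(name): name is "scene" or "top" or "wrist"; returns a dict with "color" (480x640x3 uint8, blue, green, red), "fovy" (degrees; the focal length in pixels is half the picture's height over the tangent of half this angle, whatever the lens; pixels are square), "cx", "cy" (the principal point, pixels), "xyz" and "rotation" of the camera in the world; the wrist camera has in their place "tool_from_camera" (4x4, takes a point from camera to tool coordinates, whose origin is the TCP and whose axes are the flange's). Camera axes: x right, y down, z forward; pixel columns grow to the right and rows downward; lengths in m; the calibration is good to about 2 mm. A picture is of the moment at which its call begins: read the wrist's pose just before it. There is no depth.
- ctrl.close_job(): hands the job in; it is judged then, once.
Trained networks look in a picture, given as the dict that the camera call returned (one of the last four; its "shot" number tells which), for a name from the list of things; names that differ only in an ending like _2 or _b are one class to them, and where a whole thing is asked for, a point or a joint stands for the part that bears it (a point fixed in the world has none). Each returns a list of dicts, best first, with "confidence" (0 to 1); they miss things now and then, are a little off and sometimes report something else, mostly with a low value. They report only what shows in the picture. A call takes as long as a camera call. They do not tell look-alikes from the thing itself.
- vision.outline_of(query, picture): "mask" (480x640 bool, what is visible of it).
- vision.place_of(query, picture): "xyz" ([x, y, z] in m, in world coordinates, good to about 4 mm: a listed point, or the origin of a listed thing).
The state is a dict: "time_s": time; "joint_pos": joint angles; "qd": joint speeds; "joint_efforts": joint torques, N m; "tool_pos": TCP position; "ee_rot": TCP orientation; "contact_force": force on the tool from outside, world axes, zero at the start; "wrist_torque": the same for the moment, N m; "finger_gap": opening from 0.0 (shut) to 1.0 (fully open); "gripper_force": force on a finger pad.
Only numpy, scipy, OpenCV 4.12 (cv2) and the standard library are available. Lean on these libraries where they do the work, as an engineer would, in place of code of your own. Each camera call takes 0.05 s, during which the arm holds its last target. There are 200 camera calls.

## Working session

There is one attempt and no reset: what is moved stays moved. The work goes in short steps, Python scripts to look and compute and a shell command to move; the robot and the scene stay as the last step left them, time stands still between calls to the robot, and variables do not carry over. Pictures are saved under pics/ and viewed, at most 14 in all, crops included, and the job is handed in when it is done.

```bash
ls; mkdir -p pics
cat > h.py <<'E'
import numpy as np, cv2
from plant import ctrl, vision
from scipy.spatial.transform import Rotation as R
def find(names, cam):
    p=vision.camera(cam)
    for n in names:
        for d in vision.place_of(n,p)[:3]:
            print(cam,n,round(d["confidence"],2),np.round(d["xyz"],4))
    return p
def tool():
    o=ctrl.get_obs(); return np.array(o["tool_pos"]), R.from_euler('xyz',o["ee_rot"]).as_matrix(), o
def ray(p,u,v,z):
    f=240/np.tan(np.radians(p["fovy"])/2)
    r=np.array(p["rotation"]); r=r if r.shape==(3,3) else R.from_euler('xyz',r).as_matrix()
    d=r@np.array([(u-p["cx"])/f,(v-p["cy"])/f,1]); c=np.array(p["xyz"])
    return c+d*(z-c[2])/d[2]
def maskpts(name,p,z,i=0):
    m=vision.outline_of(name,p)[i]["mask"].astype(np.uint8)
    c=max(cv2.findContours(m,cv2.RETR_EXTERNAL,cv2.CHAIN_APPROX_NONE)[0],key=cv2.contourArea)[:,0]
    q=np.array([ray(p,u,v,z)[:2] for u,v in c],np.float32)*1000
    return cv2.minAreaRect(q)
E
python3 - <<'E'
from h import *
N=["amber_bottle","white_bottle","foam_block","tray","tile","cork_disc","rest_mat","jar","timer","forceps"]
for c in ("top","scene"):
    p=find(N,c); cv2.imwrite(f"pics/{c}0.png",p["color"]); print({k:v for k,v in p.items() if k!="color"})
    for n,z in (("foam_block",.042),("tile",.008),("tray",.02),("cork_disc",.006),("rest_mat",.004),("white_bottle",.0965),("amber_bottle",.104)):
        try: print(n,maskpts(n,p,z))
        except Exception as e: print(n,e)
t,r,o=tool(); print(t,o["ee_rot"],r.round(3),ctrl.hold_point_z,o["time_s"],o["finger_gap"])
E
```

```text
pics
top amber_bottle 0.88 [0.6213 0.2403 0.0041]
top white_bottle 0.72 [0.4691 0.1348 0.0032]
top white_bottle 0.26 [ 6.763e-01  1.059e-01 -4.000e-04]
top foam_block 0.83 [ 4.051e-01 -2.365e-01  4.000e-04]
top foam_block 0.65 [ 0.607  -0.0453  0.0086]
top foam_block 0.58 [ 0.471  -0.3381 -0.0014]
top tray 0.97 [4.734e-01 1.366e-01 3.000e-04]
top tile 0.89 [ 6.108e-01 -5.070e-02 -3.000e-04]
top cork_disc 0.72 [ 0.6189  0.2286 -0.0027]
top cork_disc 0.16 [ 0.6032 -0.0486  0.0083]
top rest_mat 0.97 [0.4366 0.3857 0.0022]
top jar 0.83 [ 4.232e-01 -5.910e-02  1.000e-04]
top jar 0.44 [0.6764 0.1032 0.0028]
top timer 0.8 [ 0.6787  0.1048 -0.0017]
top forceps 0.54 [ 0.4777  0.1338 -0.0016]
top forceps 0.45 [ 0.3798  0.2456 -0.0028]
{'fovy': 48.80354600475583, 'cx': 318.5590812221503, 'cy': 233.56280021596473, 'xyz': array([0.4188275 , 0.04364865, 1.21274124]), 'rotation': array([-3.03232585, -0.0289548 , -1.57036428]), 'shot': 1}
foam_block ((469.8656921386719, -326.7326965332031), (63.031158447265625, 59.6293830871582), 17.147457122802734)
tile ((607.7587280273438, -46.520103454589844), (9
[... 1695 characters left out ...]
094), (151.75033569335938, 39.260189056396484), 78.55753326416016)
cork_disc ((612.1080322265625, 220.91720581054688), (90.80390167236328, 94.13982391357422), 60.312747955322266)
rest_mat ((438.4276428222656, 382.44635009765625), (145.06463623046875, 70.04969024658203), 86.05513000488281)
white_bottle ((443.8782958984375, 66.0074462890625), (169.66468811035156, 45.856937408447266), 64.4275894165039)
amber_bottle ((581.5478515625, 160.8321533203125), (215.66787719726562, 51.74692153930664), 61.35408020019531)
[0.13546715 0.58448638 0.23127544] [-3.14151989e+00 -3.28053061e-05  2.91384299e+00] [[-0.974  0.226 -0.   ]
 [ 0.226  0.974 -0.   ]
 [ 0.    -0.    -1.   ]] 0.0187 1.8 1.001056628423789
```

View pics/top0.png

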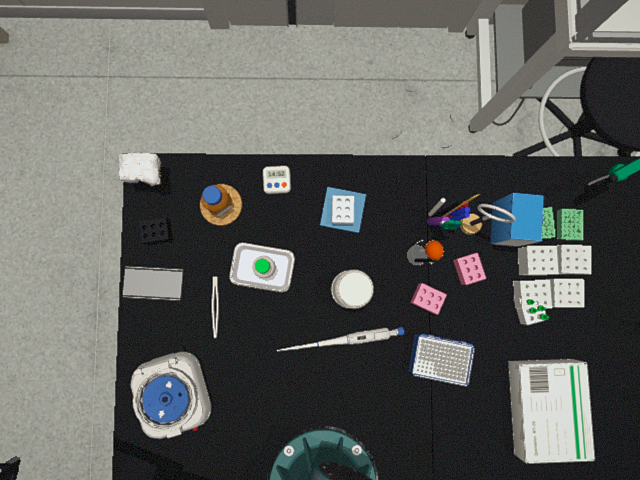

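View pics/scene0.png

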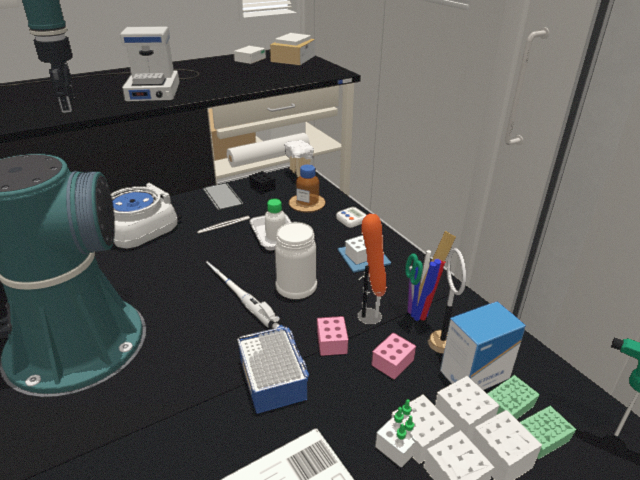

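The top view shows amber on the cork at (220,204), white in the tray at (262,267), foam on the tile at (343,209) and the mat at (153,284). The jar is at (352,289), the timer at (277,180) and the forceps at (215,307). The foam look-alikes (black, pink and other white blocks) are clear of the work. Next I'll refine the centres and yaws from colour in the top view.

Run:
```python
from h import *
p=vision.camera("top"); im=p["color"]; hsv=cv2.cvtColor(im,cv2.COLOR_BGR2HSV)
def seg(lo,hi,roi,z,name):
    m=cv2.inRange(hsv,lo,hi); k=np.zeros_like(m); x0,y0,x1,y1=roi; k[y0:y1,x0:x1]=m[y0:y1,x0:x1]
    c=max(cv2.findContours(k,cv2.RETR_EXTERNAL,cv2.CHAIN_APPROX_NONE)[0],key=cv2.contourArea)[:,0]
    q=np.array([ray(p,u,v,z)[:2] for u,v in c],np.float32)*1000
    print(name,cv2.minAreaRect(q)); return q
seg((90,60,50),(130,255,255),(310,175,375,245),.008,"tile")
seg((0,0,150),(180,60,255),(325,185,362,230),.042,"foam top")
seg((0,0,90),(180,80,255),(222,235,302,300),.02,"tray rim")
seg((40,80,40),(85,255,255),(245,250,280,285),.0965,"green cap")
q=seg((5,60,60),(30,255,255),(190,175,250,235),.006,"cork")
print("cork circ",cv2.minEnclosingCircle(q))
seg((100,80,40),(130,255,255),(195,180,235,220),.104,"blue cap")
seg((0,0,60),(180,80,255),(118,262,188,305),.004,"mat")
big=cv2.resize(im[160:320,110:380],None,fx=2.9,fy=2.9,interpolation=cv2.INTER_CUBIC); cv2.imwrite("pics/top_zoom.png",big)
```

```text
tile ((607.7147216796875, -46.930416107177734), (95.02623748779297, 95.26009368896484), 79.47217559814453)
foam top ((604.031494140625, -42.803367614746094), (49.32299041748047, 61.45882797241211), 89.6170654296875)
tray rim ((473.5379638671875, 136.79693603515625), (138.96932983398438, 97.13716125488281), 80.39755249023438)
green cap ((473.3674011230469, 130.34010314941406), (27.327106475830078, 29.467479705810547), 0.12656787037849426)
cork ((617.528076171875, 233.72671508789062), (94.58561706542969, 97.32158660888672), 43.678260803222656)
cork circ ((618.7694091796875, 234.2630615234375), 49.4848747253418)
blue cap ((622.8238525390625, 238.03128051757812), (42.55609130859375, 35.73673629760742), 45.302650451660156)
mat ((438.40240478515625, 383.64593505859375), (132.52999877929688, 72.61637878417969), 86.99110412597656)
```

View pics/top_zoom.png

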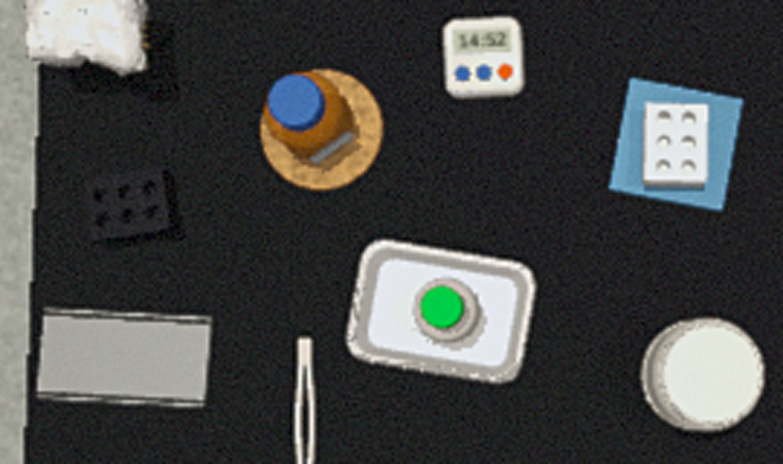

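The zoom confirms the layout: blue cap at (296,101), green cap at (441,307), foam square to world y at (675,145), tray centre near (441,311). The measured sizes match the ones given. Going over the amber bottle, with the tool turned so that tool y = world y.

```bash
python3 -m creep '[{"gripper":0,"x":-553,"y":-227,"z":0,"spin":-0.228},{"gripper":0,"x":-553,"y":-227,"z":0,"spin":-0.228},{"gripper":0,"x":-553,"y":-227,"z":0,"spin":-0.228},{"gripper":0,"x":-553,"y":-227,"z":0,"spin":-0.228},{"gripper":0,"x":-553,"y":-227,"z":0,"spin":-0.228},{"gripper":0,"x":-553,"y":-227,"z":0,"spin":-0.228},{"gripper":0,"x":-553,"y":-227,"z":0,"spin":-0.228},{"gripper":0,"x":-553,"y":-227,"z":0,"spin":-0.228},{"gripper":0,"x":-553,"y":-227,"z":0,"spin":-0.228},{"gripper":0,"x":-553,"y":-227,"z":0,"spin":-0.228},{"gripper":0,"x":-553,"y":-227,"z":0,"spin":-0.228},{"gripper":0,"x":-553,"y":-227,"z":0,"spin":-0.228},{"gripper":0,"x":-553,"y":-227,"z":0,"spin":-0.228},{"gripper":0,"x":-553,"y":-227,"z":0,"spin":-0.228},{"gripper":0,"x":-553,"y":-227,"z":0,"spin":-0.228},{"gripper":0,"x":-553,"y":-227,"z":0,"spin":-0.228}]' 40
cat >> h.py <<'E'
def wrist(fn=None):
    t,r,o=tool(); p=vision.camera("wrist"); T=np.array(p["tool_from_camera"])
    p["xyz"]=t+r@T[:3,3]; p["rot"]=r@T[:3,:3]; p["rotation"]=p["rot"]
    if fn: cv2.imwrite(fn,p["color"])
    print("tcp",(t*1000).round(1),"yaw of tool y deg",np.degrees(np.arctan2(r[1,1],r[0,1])).round(2),"t",o["time_s"],"gap",o["finger_gap"],"F",o["gripper_force"])
    return p
def seg(p,lo,hi,roi,z,name):
    hsv=cv2.cvtColor(p["color"],cv2.COLOR_BGR2HSV); m=cv2.inRange(hsv,lo,hi); k=np.zeros_like(m); x0,y0,x1,y1=roi; k[y0:y1,x0:x1]=m[y0:y1,x0:x1]
    c=max(cv2.findContours(k,cv2.RETR_EXTERNAL,cv2.CHAIN_APPROX_NONE)[0],key=cv2.contourArea)[:,0]
    q=np.array([ray(p,u,v,z)[:2] for u,v in c],np.float32)*1000
    print(name,cv2.minAreaRect(q)); return q
E
python3 - <<'E'
from h import *
p=wrist("pics/w1.png"); F=(0,0,640,480)
seg(p,(100,80,40),(130,255,255),F,.104,"blue cap")
q=seg(p,(5,60,60),(30,255,255),F,.006,"cork"); print(cv2.minEnclosingCircle(q))
E
```

```text
time_s: 3.85
tool_pos: [0.6227, 0.2387, 0.2314]
ee_rot: [-3.141, 0.0, -3.141]
contact_force: [1.1, -0.9, 0.4]
finger_gap: 0.999
gripper_force: 0.0
tcp [622.7 238.7 231.4] yaw of tool y deg 90.04 t 3.85 gap 0.9992966148545026 F 0.0
blue cap ((595.7460327148438, 45.299354553222656), (40.31064224243164, 68.54768371582031), 78.96444702148438)
cork ((616.482177734375, 235.39617919921875), (95.82703399658203, 92.13028717041016), 88.81745147705078)
((619.522216796875, 237.3632049560547), 50.29369354248047)
```

View pics/w1.png

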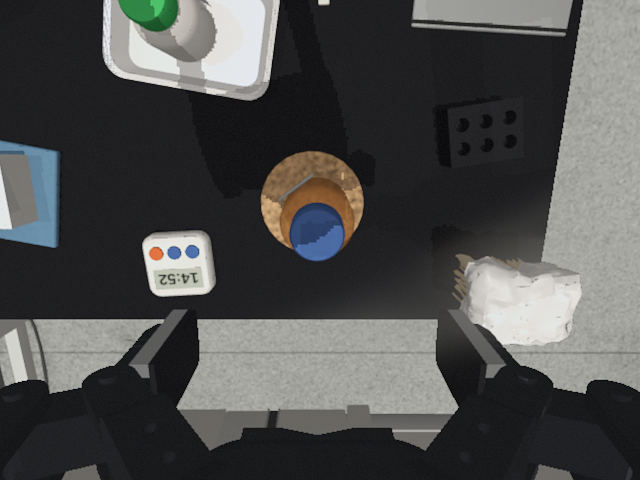

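Wrist view: the blue cap is at (317,232) on the cork at (312,203), and both sides are free for the fingers. Checking the cap centre.

Run:
```python
from h import *
p=wrist()
q=seg(p,(100,80,40),(130,255,255),(260,170,380,280),.104,"blue cap"); print(cv2.minEnclosingCircle(q))
```

```text
tcp [622.8 238.6 231.4] yaw of tool y deg 90.03 t 3.9 gap 0.9987777210264084 F 0.0
blue cap ((621.4193115234375, 240.39027404785156), (41.54121780395508, 37.678321838378906), 0.03901950269937515)
((621.37353515625, 240.28468322753906), 21.024904251098633)
```

```bash
python3 -m creep '[{"gripper":0,"x":1,"y":1.5,"z":60,"spin":0},{"gripper":0,"x":1,"y":1.5,"z":110,"spin":0},{"gripper":0,"x":1,"y":1.5,"z":150,"spin":0},{"gripper":0,"x":1,"y":1.5,"z":180,"spin":0},{"gripper":0,"x":1,"y":1.5,"z":195,"spin":0},{"gripper":0,"x":1,"y":1.5,"z":195,"spin":0},{"gripper":1,"x":1,"y":1.5,"z":195,"spin":0},{"gripper":1,"x":1,"y":1.5,"z":195,"spin":0},{"gripper":1,"x":1,"y":1.5,"z":195,"spin":0},{"gripper":1,"x":1,"y":1.5,"z":195,"spin":0},{"gripper":1,"x":1,"y":1.5,"z":195,"spin":0},{"gripper":1,"x":1,"y":1.5,"z":195,"spin":0},{"gripper":1,"x":1,"y":1.5,"z":195,"spin":0},{"gripper":1,"x":1,"y":1.5,"z":195,"spin":0}]' 40
```

```text
time_s: 5.7
tool_pos: [0.6234, 0.2401, 0.0384]
ee_rot: [3.141, 0.003, -3.141]
contact_force: [-0.9, -1.2, 6.6]
finger_gap: 0.682
gripper_force: 43.7
```

```bash
python3 -m creep '[{"gripper":1,"x":0,"y":0,"z":-15,"spin":0},{"gripper":1,"x":0,"y":0,"z":-45,"spin":0},{"gripper":1,"x":0,"y":0,"z":-75,"spin":0},{"gripper":1,"x":15,"y":12,"z":-85,"spin":0},{"gripper":1,"x":45,"y":35,"z":-85,"spin":0},{"gripper":1,"x":75,"y":59,"z":-85,"spin":0},{"gripper":1,"x":105,"y":82,"z":-85,"spin":0},{"gripper":1,"x":135,"y":106,"z":-85,"spin":0},{"gripper":1,"x":165,"y":129,"z":-85,"spin":0},{"gripper":1,"x":183,"y":143.5,"z":-75,"spin":0},{"gripper":1,"x":183,"y":143.5,"z":-55,"spin":0},{"gripper":1,"x":183,"y":143.5,"z":-35,"spin":0},{"gripper":1,"x":183,"y":143.5,"z":-18,"spin":0},{"gripper":1,"x":183,"y":143.5,"z":-8,"spin":0},{"gripper":1,"x":183,"y":143.5,"z":-2,"spin":0},{"gripper":1,"x":183,"y":143.5,"z":1,"spin":0},{"gripper":1,"x":183,"y":143.5,"z":1,"spin":0}]' 40
```

```text
time_s: 7.82
tool_pos: [0.4388, 0.3833, 0.0364]
ee_rot: [-3.142, -0.0, 3.142]
contact_force: [-2.1, -1.6, 6.5]
finger_gap: 0.684
gripper_force: 44.5
```

```bash
python3 -m creep '[{"gripper":0,"x":0,"y":0,"z":0,"spin":0},{"gripper":0,"x":0,"y":0,"z":0,"spin":0},{"gripper":0,"x":0,"y":0,"z":0,"spin":0},{"gripper":0,"x":0,"y":0,"z":0,"spin":0},{"gripper":0,"x":0,"y":0,"z":-15,"spin":0},{"gripper":0,"x":0,"y":0,"z":-50,"spin":0},{"gripper":0,"x":0,"y":0,"z":-100,"spin":0},{"gripper":0,"x":0,"y":0,"z":-160,"spin":0},{"gripper":0,"x":0,"y":0,"z":-190,"spin":0},{"gripper":0,"x":-166,"y":-427,"z":-190,"spin":0},{"gripper":0,"x":-166,"y":-427,"z":-190,"spin":0},{"gripper":0,"x":-166,"y":-427,"z":-190,"spin":0},{"gripper":0,"x":-166,"y":-427,"z":-190,"spin":0},{"gripper":0,"x":-166,"y":-427,"z":-190,"spin":0},{"gripper":0,"x":-166,"y":-427,"z":-190,"spin":0},{"gripper":0,"x":-166,"y":-427,"z":-190,"spin":0},{"gripper":0,"x":-166,"y":-427,"z":-190,"spin":0},{"gripper":0,"x":-166,"y":-427,"z":-190,"spin":0},{"gripper":0,"x":-166,"y":-427,"z":-190,"spin":0}]'
python3 - <<'E'
from h import *
p=wrist("pics/w2.png"); 
seg(p,(0,0,140),(180,60,255),(200,130,440,310),.042,"foam")
seg(p,(90,60,50),(130,255,255),(0,0,640,320),.008,"tile")
c=vision.camera("top"); 
q=seg(c,(5,60,60),(30,255,255),(190,175,250,235),.006,"cork"); print(cv2.minEnclosingCircle(q))
seg(c,(100,80,40),(130,255,255),(118,220,188,305),.102,"blue cap")
E
```

```text
time_s: 10.2
tool_pos: [0.6042, -0.042, 0.2255]
ee_rot: [3.141, -0.001, -3.14]
contact_force: [0.1, -0.2, 0.7]
finger_gap: 0.997
gripper_force: 0.0
tcp [604.2 -42.  225.5] yaw of tool y deg 90.06 t 10.2 gap 0.9973809490812136 F 0.0
foam ((601.3754272460938, -43.24675369262695), (48.50861740112305, 64.4469223022461), 88.77059173583984)
tile ((606.728759765625, -46.119606018066406), (92.43695831298828, 92.6492691040039), 79.1935043334961)
cork ((618.4741821289062, 234.68807983398438), (97.11407470703125, 97.09033966064453), 45.383750915527344)
((618.7623901367188, 234.26422119140625), 49.48672866821289)
blue cap ((439.5179138183594, 380.5187072753906), (35.0930290222168, 43.180519104003906), 0.029846878722310066)
```

View pics/w2.png

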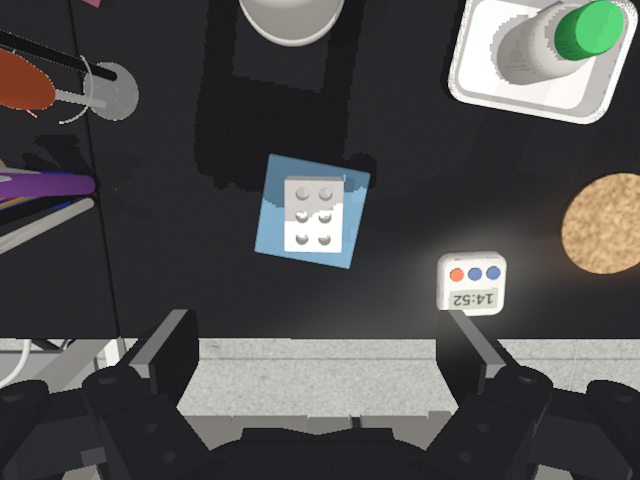

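The foam is at (314,214) on the tile, square to the fingers and with clear space on both sides. The cork at right is empty. Grasping.

```bash
python3 -m creep '[{"gripper":0,"x":1,"y":0,"z":60,"spin":0},{"gripper":0,"x":1,"y":0,"z":120,"spin":0},{"gripper":0,"x":1,"y":0,"z":165,"spin":0},{"gripper":0,"x":1,"y":0,"z":195,"spin":0},{"gripper":0,"x":1,"y":0,"z":208,"spin":0},{"gripper":0,"x":1,"y":0,"z":213,"spin":0},{"gripper":0,"x":1,"y":0,"z":213,"spin":0},{"gripper":1,"x":1,"y":0,"z":213,"spin":0},{"gripper":1,"x":1,"y":0,"z":213,"spin":0},{"gripper":1,"x":1,"y":0,"z":213,"spin":0},{"gripper":1,"x":1,"y":0,"z":213,"spin":0},{"gripper":1,"x":1,"y":0,"z":213,"spin":0},{"gripper":1,"x":1,"y":0,"z":213,"spin":0},{"gripper":1,"x":1,"y":0,"z":213,"spin":0},{"gripper":1,"x":1,"y":0,"z":213,"spin":0}]' 30
```

```text
time_s: 12.18
tool_pos: [0.6047, -0.0438, 0.0133]
ee_rot: [-3.141, 0.002, -3.142]
contact_force: [-1.0, -0.6, 6.2]
finger_gap: 0.555
gripper_force: 32.0
```

```bash
python3 -m creep '[{"gripper":1,"x":0,"y":0,"z":-15,"spin":0},{"gripper":1,"x":0,"y":0,"z":-45,"spin":0},{"gripper":1,"x":-1,"y":15,"z":-70,"spin":0},{"gripper":1,"x":-4,"y":55,"z":-80,"spin":0},{"gripper":1,"x":-6,"y":100,"z":-80,"spin":0},{"gripper":1,"x":-8,"y":145,"z":-80,"spin":0},{"gripper":1,"x":-10,"y":190,"z":-80,"spin":0},{"gripper":1,"x":-13,"y":235,"z":-80,"spin":0},{"gripper":1,"x":-15,"y":265,"z":-70,"spin":0},{"gripper":1,"x":-15,"y":278,"z":-55,"spin":0},{"gripper":1,"x":-15,"y":278,"z":-35,"spin":0},{"gripper":1,"x":-15,"y":278,"z":-18,"spin":0},{"gripper":1,"x":-15,"y":278,"z":-8,"spin":0},{"gripper":1,"x":-15,"y":278,"z":-2,"spin":0},{"gripper":1,"x":-15,"y":278,"z":1.5,"spin":0},{"gripper":1,"x":-15,"y":278,"z":1.5,"spin":0},{"gripper":1,"x":-15,"y":278,"z":1.5,"spin":0}]'
```

```text
time_s: 14.3
tool_pos: [0.6195, 0.2344, 0.0113]
ee_rot: [3.142, 0.001, -3.141]
contact_force: [0.2, -0.1, 1.7]
finger_gap: 0.558
gripper_force: 31.5
```

```bash
python3 -m creep '[{"gripper":0,"x":0,"y":0,"z":0,"spin":0},{"gripper":0,"x":0,"y":0,"z":0,"spin":0},{"gripper":0,"x":0,"y":0,"z":0,"spin":0},{"gripper":0,"x":0,"y":0,"z":0,"spin":0},{"gripper":0,"x":0,"y":0,"z":-15,"spin":0},{"gripper":0,"x":0,"y":0,"z":-50,"spin":0},{"gripper":0,"x":0,"y":0,"z":-100,"spin":0},{"gripper":0,"x":0,"y":0,"z":-160,"spin":0},{"gripper":0,"x":0,"y":0,"z":-214,"spin":0},{"gripper":0,"x":146,"y":-104,"z":-214,"spin":0},{"gripper":0,"x":146,"y":-104,"z":-214,"spin":0},{"gripper":0,"x":146,"y":-104,"z":-214,"spin":0},{"gripper":0,"x":146,"y":-104,"z":-214,"spin":0},{"gripper":0,"x":146,"y":-104,"z":-214,"spin":0},{"gripper":0,"x":146,"y":-104,"z":-214,"spin":0}]'
python3 - <<'E'
from h import *
p=wrist("pics/w3.png")
q=seg(p,(40,80,40),(85,255,255),(200,100,440,320),.0965,"green cap"); print(cv2.minEnclosingCircle(q))
seg(p,(0,0,90),(180,80,255),(180,80,460,310),.02,"tray rim")
c=vision.camera("top"); cv2.imwrite("pics/t3.png",c["color"])
seg(c,(0,0,150),(180,60,255),(195,180,250,230),.04,"foam top")
s=vision.camera("scene"); m=cv2.resize(s["color"][180:270,170:370],None,fx=4,fy=4,interpolation=cv2.INTER_CUBIC); cv2.imwrite("pics/s3.png",m)
E
```

```text
time_s: 16.18
tool_pos: [0.4746, 0.131, 0.2254]
ee_rot: [3.141, 0.002, -3.141]
contact_force: [0.7, -0.2, -0.0]
finger_gap: 0.997
gripper_force: 0.0
tcp [474.6 131.  225.4] yaw of tool y deg 90.03 t 16.175 gap 0.9973649495652223 F 0.0
green cap ((470.7784118652344, 132.45538330078125), (32.95941162109375, 30.091936111450195), 0.042486000806093216)
((470.86590576171875, 132.46316528320312), 16.848722457885742)
tray rim ((473.10626220703125, 138.212646484375), (136.6289520263672, 94.8190689086914), 80.43667602539062)
foam top ((625.8846435546875, 234.64190673828125), (47.601165771484375, 49.00784683227539), 1.0777194499969482)
```

View pics/w3.png

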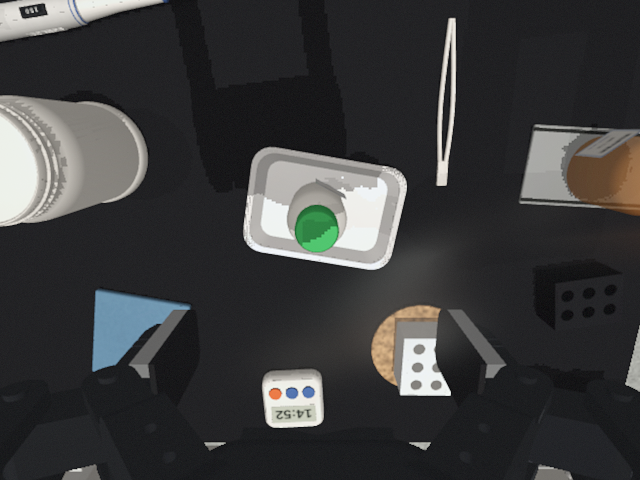

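View pics/s3.png

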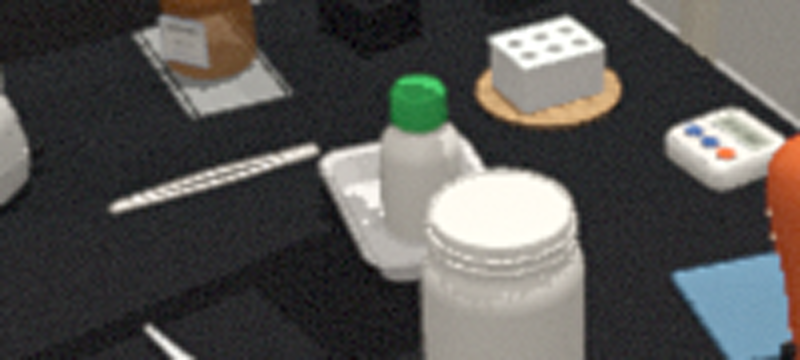

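Wrist view: the green cap is at (317,228), in the tray. The foam stands flat on the cork and the amber bottle is upright on the mat. The white bottle's yaw can't be seen, so I'll close gently and check the gap.

```bash
python3 -m creep '[{"gripper":0,"x":1,"y":1,"z":60,"spin":0},{"gripper":0,"x":1,"y":1,"z":110,"spin":0},{"gripper":0,"x":1,"y":1,"z":150,"spin":0},{"gripper":0,"x":1,"y":1,"z":180,"spin":0},{"gripper":0,"x":1,"y":1,"z":193,"spin":0},{"gripper":0,"x":1,"y":1,"z":193,"spin":0},{"gripper":1,"x":1,"y":1,"z":193,"spin":0},{"gripper":1,"x":1,"y":1,"z":193,"spin":0},{"gripper":1,"x":1,"y":1,"z":193,"spin":0},{"gripper":1,"x":1,"y":1,"z":193,"spin":0},{"gripper":1,"x":1,"y":1,"z":193,"spin":0},{"gripper":1,"x":1,"y":1,"z":193,"spin":0},{"gripper":1,"x":1,"y":1,"z":193,"spin":0},{"gripper":1,"x":1,"y":1,"z":193,"spin":0},{"gripper":1,"x":1,"y":1,"z":193,"spin":0}]' 20
```

```text
time_s: 18.2
tool_pos: [0.4731, 0.1316, 0.0332]
ee_rot: [3.141, 0.003, -3.142]
contact_force: [-0.2, -1.0, 6.4]
finger_gap: 0.67
gripper_force: 20.7
```

The gap of 0.67 is about 59 mm, where the 43–44 mm sides should give about 0.51. The square body is therefore turned about 28° to the pads. I'll open, turn by that much, and the gap will tell which sign is right.

```bash
python3 -m creep '[{"gripper":0,"x":0,"y":0,"z":0,"spin":0},{"gripper":0,"x":0,"y":0,"z":0,"spin":0},{"gripper":0,"x":0,"y":0,"z":0,"spin":0},{"gripper":0,"x":0,"y":0,"z":0,"spin":0.16},{"gripper":0,"x":0,"y":0,"z":0,"spin":0.33},{"gripper":0,"x":0,"y":0,"z":0,"spin":0.49},{"gripper":0,"x":0,"y":0,"z":0,"spin":0.49},{"gripper":1,"x":0,"y":0,"z":0,"spin":0.49},{"gripper":1,"x":0,"y":0,"z":0,"spin":0.49},{"gripper":1,"x":0,"y":0,"z":0,"spin":0.49},{"gripper":1,"x":0,"y":0,"z":0,"spin":0.49},{"gripper":1,"x":0,"y":0,"z":0,"spin":0.49},{"gripper":1,"x":0,"y":0,"z":0,"spin":0.49},{"gripper":1,"x":0,"y":0,"z":0,"spin":0.49},{"gripper":1,"x":0,"y":0,"z":0,"spin":0.49}]' 20
```

```text
time_s: 20.08
tool_pos: [0.472, 0.1314, 0.0319]
ee_rot: [3.142, 0.0, 2.652]
contact_force: [-0.2, 0.2, 1.9]
finger_gap: 0.502
gripper_force: 24.6
```

```bash
python3 -m creep '[{"gripper":1,"x":0,"y":0,"z":0,"spin":0},{"gripper":1,"x":0,"y":0,"z":-15,"spin":0},{"gripper":1,"x":0,"y":0,"z":-45,"spin":0},{"gripper":1,"x":0,"y":0,"z":-75,"spin":0},{"gripper":1,"x":-15,"y":-7,"z":-85,"spin":0},{"gripper":1,"x":-50,"y":-23,"z":-85,"spin":0},{"gripper":1,"x":-85,"y":-39,"z":-85,"spin":0},{"gripper":1,"x":-120,"y":-55,"z":-85,"spin":0},{"gripper":1,"x":-155,"y":-72,"z":-85,"spin":0},{"gripper":1,"x":-188,"y":-87,"z":-85,"spin":0},{"gripper":1,"x":-203,"y":-94,"z":-75,"spin":0},{"gripper":1,"x":-203,"y":-94,"z":-55,"spin":0},{"gripper":1,"x":-203,"y":-94,"z":-35,"spin":0},{"gripper":1,"x":-203,"y":-94,"z":-20,"spin":0},{"gripper":1,"x":-203,"y":-94,"z":-12,"spin":0},{"gripper":1,"x":-203,"y":-94,"z":-7,"spin":0},{"gripper":1,"x":-203,"y":-94,"z":-4,"spin":0},{"gripper":1,"x":-203,"y":-94,"z":-4,"spin":0}]' 40
```

```text
time_s: 22.32
tool_pos: [0.6074, -0.0471, 0.0365]
ee_rot: [3.141, 0.001, 2.652]
contact_force: [-0.7, 0.2, -1.5]
finger_gap: 0.502
gripper_force: 41.2
```

```bash
python3 -m creep '[{"gripper":0,"x":0,"y":0,"z":0,"spin":0},{"gripper":0,"x":0,"y":0,"z":0,"spin":0},{"gripper":0,"x":0,"y":0,"z":0,"spin":0},{"gripper":0,"x":0,"y":0,"z":0,"spin":0},{"gripper":0,"x":0,"y":0,"z":-15,"spin":0},{"gripper":0,"x":0,"y":0,"z":-50,"spin":0},{"gripper":0,"x":0,"y":0,"z":-100,"spin":0},{"gripper":0,"x":0,"y":0,"z":-160,"spin":0},{"gripper":0,"x":0,"y":0,"z":-190,"spin":0},{"gripper":0,"x":349,"y":299,"z":-190,"spin":-0.49},{"gripper":0,"x":349,"y":299,"z":-190,"spin":-0.49},{"gripper":0,"x":349,"y":299,"z":-190,"spin":-0.49},{"gripper":0,"x":349,"y":299,"z":-190,"spin":-0.49},{"gripper":0,"x":349,"y":299,"z":-190,"spin":-0.49},{"gripper":0,"x":349,"y":299,"z":-190,"spin":-0.49},{"gripper":0,"x":349,"y":299,"z":-190,"spin":-0.49},{"gripper":0,"x":349,"y":299,"z":-190,"spin":-0.49},{"gripper":0,"x":349,"y":299,"z":-190,"spin":-0.49},{"gripper":0,"x":349,"y":299,"z":-190,"spin":-0.49},{"gripper":0,"x":349,"y":299,"z":-190,"spin":-0.49}]'
python3 - <<'E'
from h import *
p=wrist("pics/w4.png")
q=seg(p,(100,80,40),(130,255,255),(260,170,380,280),.102,"blue cap"); print(cv2.minEnclosingCircle(q))
c=vision.camera("top"); F=(0,0,640,480)
seg(c,(0,0,90),(180,80,255),(222,235,302,300),.02,"tray rim")
seg(c,(0,0,150),(180,60,255),(195,170,250,245),.04,"foam top")
seg(c,(40,80,40),(85,255,255),(310,170,375,245),.101,"green cap")
seg(c,(90,60,50),(130,255,255),(310,175,375,245),.008,"tile")
cv2.imwrite("pics/t4.png",cv2.resize(c["color"][160:320,110:380],None,fx=2.9,fy=2.9,interpolation=cv2.INTER_CUBIC))
E
```

```text
time_s: 24.82
tool_pos: [0.4401, 0.3799, 0.2261]
ee_rot: [-3.141, 0.0, 3.14]
contact_force: [0.5, 0.1, -0.4]
finger_gap: 1.001
gripper_force: 0.0
tcp [440.1 379.9 226.1] yaw of tool y deg 89.93 t 24.825 gap 1.0009241410793317 F 0.0
blue cap ((436.84808349609375, 385.0589599609375), (37.22660827636719, 41.65082931518555), 89.9532699584961)
((436.9877624511719, 385.1064147949219), 20.980131149291992)
tray rim ((473.5470886230469, 136.85092163085938), (138.85975646972656, 97.13716125488281), 80.39755249023438)
foam top ((618.8477783203125, 234.797607421875), (61.0369987487793, 49.23707962036133), 0.2658447027206421)
green cap ((607.7072143554688, -45.9422721862793), (27.786611557006836, 32.4379997253418), 89.78295135498047)
tile ((607.6704711914062, -46.93549728393555), (94.91802215576172, 95.27056121826172), 78.86637878417969)
```

View pics/t4.png

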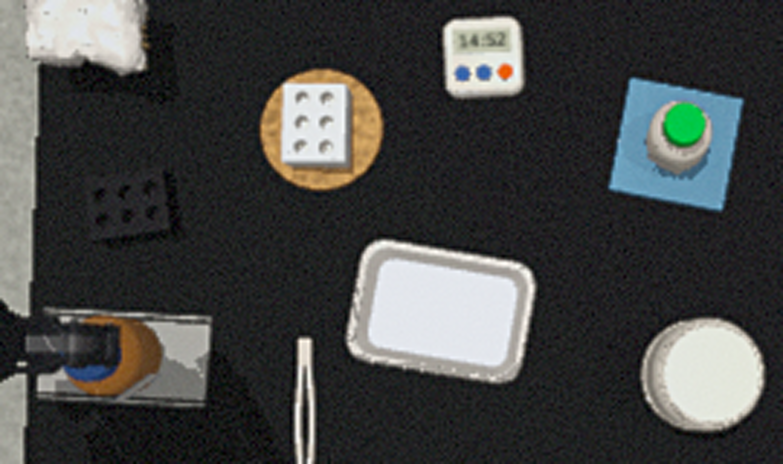

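The foam is centred on the cork and the white bottle on the tile, both upright. The tray at (441,311) is empty and the bystanders haven't moved. Grasping the amber bottle.

```bash
python3 -m creep '[{"gripper":0,"x":1.5,"y":3,"z":60,"spin":0},{"gripper":0,"x":1.5,"y":3,"z":110,"spin":0},{"gripper":0,"x":1.5,"y":3,"z":150,"spin":0},{"gripper":0,"x":1.5,"y":3,"z":178,"spin":0},{"gripper":0,"x":1.5,"y":3,"z":191,"spin":0},{"gripper":0,"x":1.5,"y":3,"z":191,"spin":0},{"gripper":1,"x":1.5,"y":3,"z":191,"spin":0},{"gripper":1,"x":1.5,"y":3,"z":191,"spin":0},{"gripper":1,"x":1.5,"y":3,"z":191,"spin":0},{"gripper":1,"x":1.5,"y":3,"z":191,"spin":0},{"gripper":1,"x":1.5,"y":3,"z":191,"spin":0},{"gripper":1,"x":1.5,"y":3,"z":191,"spin":0},{"gripper":1,"x":1.5,"y":3,"z":191,"spin":0},{"gripper":1,"x":1.5,"y":3,"z":191,"spin":0}]' 40
```

```text
time_s: 26.68
tool_pos: [0.439, 0.3844, 0.0365]
ee_rot: [3.141, 0.002, -3.141]
contact_force: [-0.0, -2.1, 6.1]
finger_gap: 0.684
gripper_force: 42.6
```

```bash
python3 -m creep '[{"gripper":1,"x":0,"y":0,"z":-15,"spin":0},{"gripper":1,"x":0,"y":0,"z":-45,"spin":0},{"gripper":1,"x":0,"y":0,"z":-75,"spin":0},{"gripper":1,"x":-2,"y":-15,"z":-85,"spin":0},{"gripper":1,"x":-7,"y":-50,"z":-85,"spin":0},{"gripper":1,"x":-13,"y":-90,"z":-85,"spin":0},{"gripper":1,"x":-18,"y":-130,"z":-85,"spin":0},{"gripper":1,"x":-24,"y":-170,"z":-85,"spin":0},{"gripper":1,"x":-30,"y":-210,"z":-85,"spin":0},{"gripper":1,"x":-35,"y":-238,"z":-80,"spin":0},{"gripper":1,"x":-35,"y":-246.5,"z":-65,"spin":0},{"gripper":1,"x":-35,"y":-246.5,"z":-45,"spin":0},{"gripper":1,"x":-35,"y":-246.5,"z":-28,"spin":0},{"gripper":1,"x":-35,"y":-246.5,"z":-15,"spin":0},{"gripper":1,"x":-35,"y":-246.5,"z":-7,"spin":0},{"gripper":1,"x":-35,"y":-246.5,"z":-2,"spin":0},{"gripper":1,"x":-35,"y":-246.5,"z":0,"spin":0},{"gripper":1,"x":-35,"y":-246.5,"z":0,"spin":0}]'
```

```text
time_s: 28.92
tool_pos: [0.4732, 0.1374, 0.036]
ee_rot: [-3.141, 0.001, -3.141]
contact_force: [-3.6, -2.1, 9.3]
finger_gap: 0.682
gripper_force: 45.1
```

```bash
python3 -m creep '[{"gripper":0,"x":0,"y":0,"z":0,"spin":0},{"gripper":0,"x":0,"y":0,"z":0,"spin":0},{"gripper":0,"x":0,"y":0,"z":0,"spin":0},{"gripper":0,"x":0,"y":0,"z":0,"spin":0},{"gripper":0,"x":0,"y":0,"z":-15,"spin":0},{"gripper":0,"x":0,"y":0,"z":-50,"spin":0},{"gripper":0,"x":0,"y":0,"z":-100,"spin":0},{"gripper":0,"x":0,"y":0,"z":-160,"spin":0},{"gripper":0,"x":0,"y":0,"z":-190,"spin":0},{"gripper":0,"x":0,"y":200,"z":-190,"spin":0},{"gripper":0,"x":0,"y":200,"z":-190,"spin":0},{"gripper":0,"x":0,"y":200,"z":-190,"spin":0},{"gripper":0,"x":0,"y":200,"z":-190,"spin":0},{"gripper":0,"x":0,"y":200,"z":-190,"spin":0},{"gripper":0,"x":0,"y":200,"z":-190,"spin":0}]'
python3 - <<'E'
from h import *
c=vision.camera("top")
q=seg(c,(100,80,40),(130,255,255),(240,235,302,300),.1015,"blue cap")
seg(c,(0,0,90),(180,80,255),(222,235,302,300),.02,"tray rim")
for n in ("jar","timer","forceps"):
    print(n,[(round(d["confidence"],2),np.round(d["xyz"],4)) for d in vision.place_of(n,c)[:2]])
cv2.imwrite("pics/t5.png",cv2.resize(c["color"][160:320,110:380],None,fx=2.9,fy=2.9,interpolation=cv2.INTER_CUBIC))
s=vision.camera("scene"); cv2.imwrite("pics/s5.png",cv2.resize(s["color"][150:300,190:400],None,fx=3.8,fy=3.8))
E
```

```text
time_s: 30.8
tool_pos: [0.4729, 0.336, 0.2249]
ee_rot: [-3.141, -0.0, 3.141]
contact_force: [0.5, 0.5, -0.8]
finger_gap: 1.0
gripper_force: 0.0
blue cap ((473.1213073730469, 137.26136779785156), (35.69887924194336, 35.50700759887695), 0.6321856379508972)
tray rim ((473.563232421875, 136.7926483154297), (138.96932983398438, 97.08589172363281), 80.39755249023438)
jar [(0.9, array([ 0.4244, -0.0617,  0.0028]))]
timer [(0.88, array([ 0.677 ,  0.1035, -0.0012])), (0.63, array([0.4694, 0.1386, 0.0041]))]
forceps [(0.71, array([3.855e-01, 2.457e-01, 1.000e-04]))]
```

View pics/t5.png

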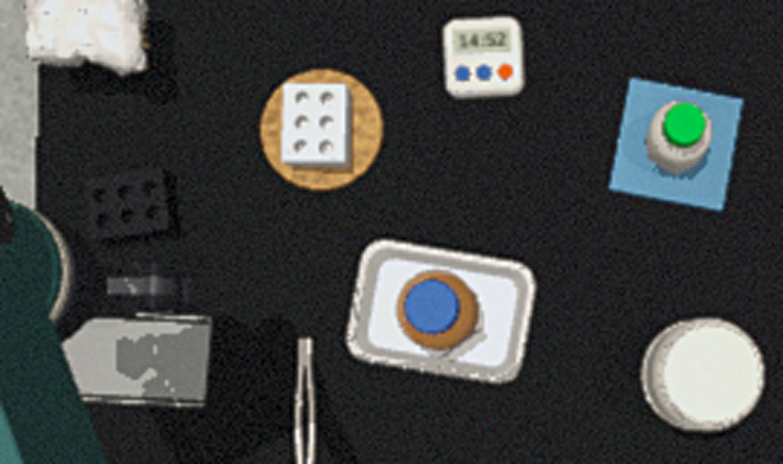

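View pics/s5.png

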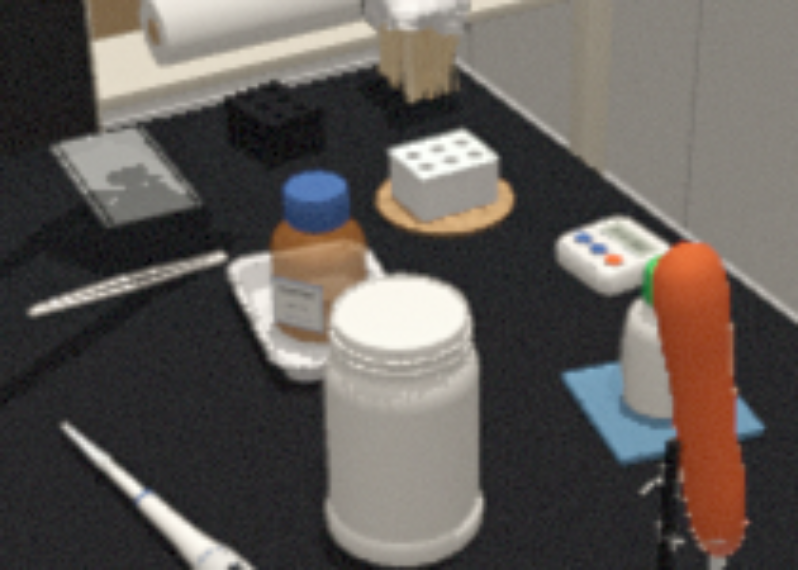

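Both views show all three items upright and centred: amber at (437,307) in the tray, foam on the cork, white on the tile. The bystanders are where they started and the gripper is clear.

```bash
python3 -c "
from plant import ctrl
print(ctrl.close_job())"
```

```text
the job is handed in; nothing more can be done
None
```

The job is handed in at about 31 s of the 106 s allowed: the amber bottle is in the tray, the white bottle on the tile and the foam block on the cork, each upright and about 1 mm off centre in the last camera measurements, with the jar, timer and forceps where they started; no verdict was returned.

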